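# Find the socket that fits the vessel's hex nut and keep it seated

## Robot

A 6-joint arm with a two-finger parallel gripper is mounted at the origin on the work surface. World frame = base frame: x ahead of the robot, y to its left, z up, the work surface at z = 0. Lengths are in m, angles in rad, forces in N, time in s.
With the tool pointing down it reaches from about 0.325 to 1 m from the base axis. Payload 5.1 kg.
Tool frame: the origin (TCP) lies midway between the tips of the shut fingers; the grasp point (between the pads) lies 19 mm behind it; z points along the fingers, y is the direction in which the jaws open and shut (so a half turn about z gives the same grasp; the last joint's range is limited). The gripper opens to 85 mm and grips with 20 to 120 N. Pads are 22 mm wide; open, the fingers measure 114 mm over their backs; the gripper's body (76 mm by 85 mm) begins 54 mm behind the grasp point. The pads swing forward as they close: fully open they stand 13 mm farther back than shut.
Start: joints at [1.162, 0.124, 1.65, -0, 1.367, -0.083], TCP at [0.208, 0.616, 0.231] pointing down, gripper open.
Joint ranges: [-2.61, 2.61], [-1.02, 2.33], [0.03, 2.71], [-1.35, 4.49], [0.32, 2.68], [-2.91, 2.91]. Speed limits (rad/s): [2.57, 2.57, 3.14, 3.14, 3.14, 3.14].

## Interface

Orientations are given as a unit quaternion [x, y, z, w].
In Python, from workcell import manip gives the robot as it stands.
- The arm moves only by the tool drive_tool, never from a script. Its argument "motion" is a list of rows, each a list of 7 numbers: the turn, a rotation vector about the tool's x, y, z in rad, then the shift along the tool's x, y, z in m, then the closure, from 0 (fully open) to 1 (shut). A call has 1 to 10 rows; each row is the pose to reach, as a shift and turn from the pose commanded when the call began, along the tool's axes at that moment; what a row does not reach only later rows make up. A row lasts 1/8 s, in which the tool goes at most 62.5 mm and 10.7 degrees, less where a joint would pass 70% of its speed; a pose out of reach is approached as far as the arm can. A call with a gripper value outside its range is refused whole. The fingers move at their own pace and stop on an object; "squeeze" is the grip in N (left out, the last holds). Time passes only in rows, so rows that repeat a pose let the fingers close. It gives the time, the measured TCP pose, the force and the opening at its end, in the units of the state.
- manip.get_obs(): the state, without advancing time (a new reading comes with each control period).
- manip.get_image(name): name is "side" or "top"; returns a dict with "color" (480x640x3 uint8, red, green, blue), "fovy" (degrees; the focal length in pixels is half the picture's height over the tangent of half this angle, whatever the lens; pixels are square), "cx", "cy" (the principal point, pixels), "k1" (the pictures are not rectified: a ray, as slopes to the right and down, at radius r is drawn at 1 + k1 r^2 times it, then the intrinsics apply), "rvec" (rotation vector, rad) and "tvec" (3), from world to camera coordinates, as OpenCV has them. Camera axes: x right, y down, z forward; pixel columns grow to the right and rows downward; lengths in m; the calibration is good to about 2 mm. A picture is of the moment at which its call begins. There is no depth.
- manip.sign_off(): hands the job in, once; it reports no verdict.
The state is a dict: "clock": time; "joint_positions": joint angles; "dq": joint speeds; "joint_torque": joint torques, N m; "eef_pos": TCP position; "orientation": TCP orientation; "wrist_force": force on the tool from outside, world axes, zero at the start; "ft_torque": the same for the moment, N m; "opening": opening from 0.0 (shut) to 1.0 (fully open).
Only numpy, scipy, OpenCV 4.12 (cv2) and the standard library are available. Lean on these libraries where they do the work, as an engineer would, in place of code of your own. Each camera call takes 0.05 s, during which the arm holds its last target. There are 200 camera calls.

## Task

Try the socket keys from the tray on the hex nut of the steel vessel that is clamped in the blue holder, and find the one that fits: the smallest that goes right down over the nut until its mouth rests on the vessel's flange. Stand any socket that does not fit back upright on the tray, and leave the two jars, the wash bottle, the slide box and the dish where they are. Finish while holding: the program ends with the gripper still closed on the fitting socket's shank and the socket fully seated on the nut; do not let go.

Things in the scene. Friction and masses are not known exactly. Their poses are not given: they have to be found in the camera images.
- socket_blue_mid (a point): centre (38 mm above the mouth) of the smallest of three loose socket keys, 76 mm tall, 0.22 kg, mouth down: hex socket 32 mm over its outer flats, bore 22 mm across flats, 24 mm tall; blue round collar 32 mm wide, 24 to 32 mm up; above it a square dark shank 24 mm wide, 44 mm tall, to grip (tips above the collar). z up; x square to a shank face and to a flat of the bore (flats every 60 deg)
- socket_yellow_mid (a point): centre (38 mm above the mouth) of the middle of three loose socket keys, 76 mm tall, 0.22 kg, mouth down: hex socket 37 mm over its outer flats, bore 27 mm across flats, 24 mm tall; yellow round collar 37 mm wide, 24 to 32 mm up; above it a square dark shank 24 mm wide, 44 mm tall, to grip (tips above the collar). z up; x square to a shank face and to a flat of the bore (flats every 60 deg)
- socket_red_mid (a point): centre (38 mm above the mouth) of the biggest of three loose socket keys, 76 mm tall, 0.22 kg, mouth down: hex socket 42 mm over its outer flats, bore 32 mm across flats, 24 mm tall; red round collar 42 mm wide, 24 to 32 mm up; above it a square dark shank 24 mm wide, 44 mm tall, to grip (tips above the collar). z up; x square to a shank face and to a flat of the bore (flats every 60 deg)
- tray: dark teal open tray, 220 x 340 mm (x, y), walls 5 mm thick and 18 mm tall, with a white paper liner; origin under its centre on the bench, its inner floor 5 mm above. The three sockets stand in a row along its y, at x = -50 mm, y = -100, 0 and 100 mm in its frame, in any order; two jars at its x = +60 mm side. Fixed
- holder_center (a point): blue clamp holder, base plate 100 x 130 x 10 mm with two jaws 40 mm tall beside the vessel; this point is the centre of the plate's top, right under the vessel that is to be worked on. It is fixed
- vessel_p_nut (a point): centre of the foot of the brass hex nut, on the flange of one (p) of three look-alike steel vessels. z up; x is square to a flat of the nut (flats every 60 deg). Nut 14 mm tall plus a 5 mm tall tapered hex tip (lead-in, 3 mm a side), 20, 25 or 30 mm across flats, which is not told. Flange flat, 66 mm wide, 65 mm above the bench. Fixed. The nut to work on is the one in the blue holder
- vessel_q_nut (a point): centre of the foot of the brass hex nut, on the flange of one (q) of three look-alike steel vessels. Axes and sizes as on vessel p, but another nut size. The fitting socket has 1 mm play a side and goes down until its mouth rests on the flange; a smaller one stays 12 mm or more higher, on the nut; a bigger one drops on but turns freely
- vessel_r_nut (a point): centre of the foot of the brass hex nut, on the flange of one (r) of three look-alike steel vessels. Axes and sizes as on vessel p, but another nut size. Two of the vessels wait in the grey rack at the far side, one stands in the blue holder, in any order
- jar_orange: specimen jar with white lid and orange label, 58 mm wide, 68 mm tall, on the tray; origin under its centre; leave alone
- jar_plain: specimen jar with white lid and plain label, 58 mm wide, 68 mm tall, on the tray; origin under its centre; leave alone
- wash_bottle: white bottle with red cap, 66 mm wide, 170 mm tall; origin under its centre; leave alone
- slide_box: blue and white slide box, 85 x 100 x 35 mm; origin under its centre; leave alone
- dish: clear round dish, 94 mm wide, 16 mm tall; origin under its centre; leave alone

How it is judged:
At the end, for the whole second after the job is handed in: The matching socket is on the nut of the vessel in the holder: within 4 mm of its axis, tilt under 0.1 rad, mouth within 3.5 mm of the flange, at rest, gripped with over 2 N; the other two stand upright (0.1 rad) on the tray's floor, released, at rest (((horizontal distance between vessel_p_nut and holder_center below 0.02 m and horizontal distance between socket_blue_mid and vessel_p_nut below 0.004 m and z of socket_blue_mid in the frame of vessel_p_nut below 0.0415 m and angle between each of socket_blue_mid, socket_yellow_mid, socket_red_mid's own z axis and vertical below 0.1 rad and contact force between the fingers and socket_blue above 2 N and linear speed of each of socket_blue, socket_yellow, socket_red below 0.02 m/s and z of socket_yellow_mid in the frame of tray between 0.04 and 0.047 m and x of socket_yellow_mid in the frame of tray between -0.11 and 0.11 m and y of socket_yellow_mid in the frame of tray between -0.17 and 0.17 m and not (contact force between the fingers and socket_yellow above 0.2 N) and z of socket_red_mid in the frame of tray between 0.04 and 0.047 m and x of socket_red_mid in the frame of tray between -0.11 and 0.11 m and y of socket_red_mid in the frame of tray between -0.17 and 0.17 m and not (contact force between the fingers and socket_red above 0.2 N)) or (horizontal distance between vessel_q_nut and holder_center below 0.02 m and horizontal distance between socket_yellow_mid and vessel_q_nut below 0.004 m and z of socket_yellow_mid in the frame of vessel_q_nut below 0.0415 m and angle between each of socket_yellow_mid, socket_blue_mid, socket_red_mid's own z axis and vertical below 0.1 rad and contact force between the fingers and socket_yellow above 2 N and linear speed of each of socket_yellow, socket_blue, socket_red below 0.02 m/s and z of socket_blue_mid in the frame of tray between 0.04 and 0.047 m and x of socket_blue_mid in the frame of tray between -0.11 and 0.11 m and y of socket_blue_mid in the frame of tray between -0.17 and 0.17 m and not (contact force between the fingers and socket_blue above 0.2 N) and z of socket_red_mid in the frame of tray between 0.04 and 0.047 m and x of socket_red_mid in the frame of tray between -0.11 and 0.11 m and y of socket_red_mid in the frame of tray between -0.17 and 0.17 m and not (contact force between the fingers and socket_red above 0.2 N)) or (horizontal distance between vessel_r_nut and holder_center below 0.02 m and horizontal distance between socket_red_mid and vessel_r_nut below 0.004 m and z of socket_red_mid in the frame of vessel_r_nut below 0.0415 m and angle between each of socket_red_mid, socket_blue_mid, socket_yellow_mid's own z axis and vertical below 0.1 rad and contact force between the fingers and socket_red above 2 N and linear speed of each of socket_red, socket_blue, socket_yellow below 0.02 m/s and z of socket_blue_mid in the frame of tray between 0.04 and 0.047 m and x of socket_blue_mid in the frame of tray between -0.11 and 0.11 m and y of socket_blue_mid in the frame of tray between -0.17 and 0.17 m and not (contact force between the fingers and socket_blue above 0.2 N) and z of socket_yellow_mid in the frame of tray between 0.04 and 0.047 m and x of socket_yellow_mid in the frame of tray between -0.11 and 0.11 m and y of socket_yellow_mid in the frame of tray between -0.17 and 0.17 m and not (contact force between the fingers and socket_yellow above 0.2 N)))); the arm keeps its last pose, push and grip.
It fails at once if the jar orange is pushed out of its place (over 30 mm) (distance of jar_orange from where it was at the start of the episode above 0.03 m).
It fails at once if the jar plain is pushed out of its place (over 30 mm) (distance of jar_plain from where it was at the start of the episode above 0.03 m).
It fails at once if the wash bottle is pushed out of its place (over 30 mm) (distance of wash_bottle from where it was at the start of the episode above 0.03 m).
It fails at once if the slide box is pushed out of its place (over 30 mm) (distance of slide_box from where it was at the start of the episode above 0.03 m).
It fails at once if the dish is pushed out of its place (over 30 mm) (distance of dish from where it was at the start of the episode above 0.03 m).
It also fails if it takes over 72 s, if anything falls off the work surface, if the arm or the gripper's body presses on something with over 40 N, if the wrist force passes 120 N, or if a joint passes its speed limit or range.

## Working session

There is one attempt and no reset: what is moved stays moved. The work goes in short steps, Python scripts to look and compute and a tool call to move; the robot and the scene stay as the last step left them, time stands still between calls to the robot, and variables do not carry over. Pictures are saved under pics/ and viewed, about 8 in all and at most 12, crops included, and the job is handed in when it is done.

Besides the shell and the picture viewer there is one more tool, called after "Call:" by a JSON object that holds its "op" and its "data". drive_tool: Moves the arm, as the interface text tells. Its arguments: {"type":"object","properties":{"motion":{"type":"array"},"squeeze":{"type":"number"}},"required":["motion"]}

```bash
mkdir -p pics
cat > h.py <<'E'
import numpy as np, cv2
from workcell import manip
def cam(n,save=None):
    d=manip.get_image(n)
    if save: cv2.imwrite('pics/'+save,d['color'][:,:,::-1])
    return d
def ray(d,u,v):
    f=240/np.tan(np.radians(d['fovy'])/2)
    xd,yd=(u-d['cx'])/f,(v-d['cy'])/f
    x,y=xd,yd
    for _ in range(30):
        s=1+d['k1']*(x*x+y*y); x,y=xd/s,yd/s
    R=cv2.Rodrigues(np.array(d['rvec'],float))[0]; t=np.array(d['tvec'],float).ravel()
    return -R.T@t, R.T@np.array([x,y,1])
def onz(d,u,v,z):
    o,r=ray(d,u,v); return o+r*(z-o[2])/r[2]
def proj(d,P):
    f=240/np.tan(np.radians(d['fovy'])/2)
    R=cv2.Rodrigues(np.array(d['rvec'],float))[0]; c=R@np.array(P,float)+np.array(d['tvec'],float).ravel()
    x,y=c[0]/c[2],c[1]/c[2]; s=1+d['k1']*(x*x+y*y)
    return f*x*s+d['cx'],f*y*s+d['cy']
def tri(d1,p1,d2,p2):
    o1,a=ray(d1,*p1);o2,b=ray(d2,*p2)
    s=np.linalg.lstsq(np.c_[a,-b],o2-o1,rcond=None)[0]
    P,Q=o1+a*s[0],o2+b*s[1]; return (P+Q)/2,np.linalg.norm(P-Q)
E
python3 - <<'E'
from h import *
for n in('top','side'):
    d=cam(n,n+'0.png'); print(n,{k:v for k,v in d.items() if k!='color'}, ray(d,320,240))
print(manip.get_obs())
E
```

```text
top {'fovy': 43.778960944278595, 'cx': 320.6244218009301, 'cy': 239.28458605904083, 'k1': -0.19782586968019164, 'rvec': array([ 2.16969533, -2.10946129,  0.21065623]), 'tvec': array([-0.10532485,  0.62697853,  1.22935427])} (array([ 0.40588379, -0.06308648,  1.32166023]), array([ 0.17290563, -0.01808891, -0.98477356]))
side {'fovy': 52.375247474370234, 'cx': 315.98033835622925, 'cy': 241.8642530556992, 'k1': -0.05372705157559908, 'rvec': array([ 0.14827059, -2.73892355,  1.41132615]), 'tvec': array([0.61352908, 0.13905998, 1.03906705])} (array([0.51984756, 0.8287168 , 0.72000203]), array([ 0.08645343, -0.81219707, -0.57701313]))
{'clock': 0.1, 'joint_positions': array([ 1.16235851e+00,  1.24455966e-01,  1.65155720e+00, -9.13781935e-06,
        1.36748570e+00, -8.26055192e-02]), 'dq': array([-0.00077792, -0.0013836 , -0.00372638, -0.00132302,  0.00328265,
        0.00058758]), 'joint_torque': array([ 5.17112294e-04, -4.24929714e+01, -3.66655433e+01, -1.36721433e-04,
        4.00147343e-03,  1.31159587e-05]), 'eef_pos': array([0.20787496, 0.61527665, 0.23015385]), 'orientation': array([ 1.62195438e-01,  9.86758193e-01, -9.25609414e-04, -2.27324206e-04]), 'wrist_force': array([ 0.08465411,  0.02461568, -0.02641523]), 'ft_torque': array([ 0.00487257, -0.02081366, -0.02726115]), 'opening': 0.9953193530821921}
```

View pics/top0.png

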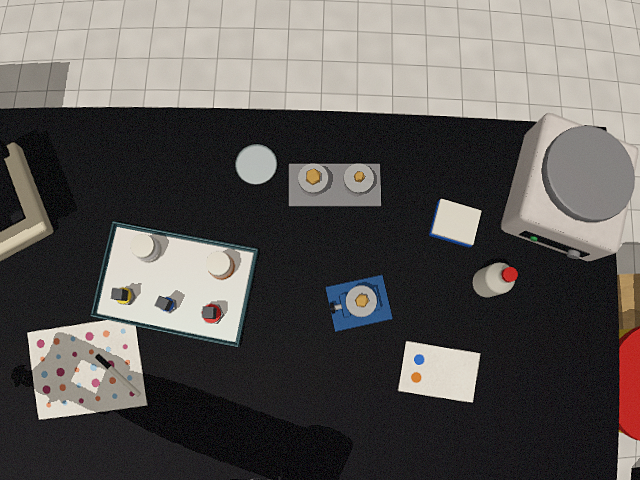

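View pics/side0.png

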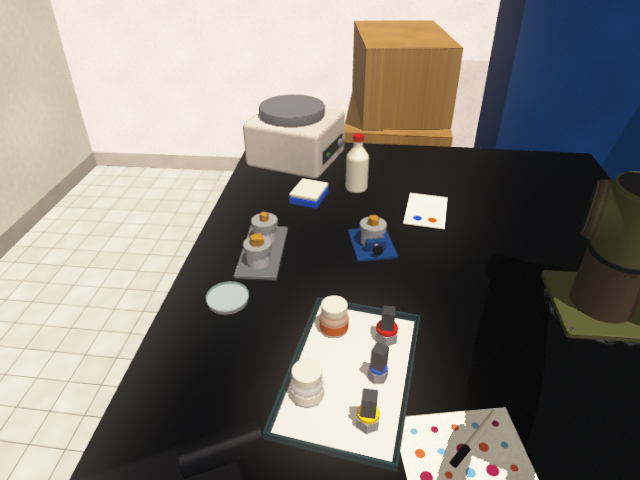

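Run:
```python
from h import *
T=cv2.imread('pics/top0.png');S=cv2.imread('pics/side0.png')
def c(I,x,y,w,h): return cv2.resize(I[y:y+h,x:x+w],(400,300),interpolation=cv2.INTER_CUBIC)
a=np.vstack([np.hstack([c(T,95,265,140,70) if 0 else c(T,100,255,140,105),c(S,340,300,100,140)[:,:] if 0 else c(S,310,300,184,138)]),np.hstack([c(T,325,265,72,54),c(T,292,155,88,66)])])
cv2.imwrite('pics/crops0.png',a)
dt=cam('top');ds=cam('side')
def mask(d,lo,hi,box):
    h=cv2.cvtColor(d['color'],cv2.COLOR_RGB2HSV); m=cv2.inRange(h,lo,hi); k=np.zeros_like(m);x,y,w,hh=box;k[y:y+hh,x:x+w]=255
    return m&k
for n,b in(('hold',(340,280,45,40)),('rackL',(295,160,40,35)),('rackR',(342,160,40,35))):
    m=mask(dt,(8,110,70),(30,255,255),b);cs=max(cv2.findContours(m,0,1)[0],key=cv2.contourArea)
    v,u=np.nonzero(m); print(n,len(u),u.mean(),v.mean(),onz(dt,u.mean(),v.mean(),.079))
    # area in m^2 at z=.079
    p=np.array([onz(dt,*q[0],.077)[:2] for q in cs],np.float32); print(cv2.contourArea(p),'AF approx',np.sqrt(len(u)*np.linalg.norm(onz(dt,u.mean()+1,v.mean(),.077)-onz(dt,u.mean(),v.mean(),.077))**2/0.866))
```

```text
hold 121 361.4793388429752 300.31404958677683 [ 0.49904664 -0.17573463  0.079     ]
0.00045174308465578683 AF approx 0.02478383660384228
rackL 171 312.7719298245614 176.16959064327486 [ 0.76334197 -0.06665196  0.079     ]
0.0007207145014994643 AF approx 0.030366293782168798
rackR 87 358.8735632183908 176.19540229885058 [ 0.76667999 -0.16630902  0.079     ]
0.000350118638248631 AF approx 0.021797778136542014
```

View pics/crops0.png

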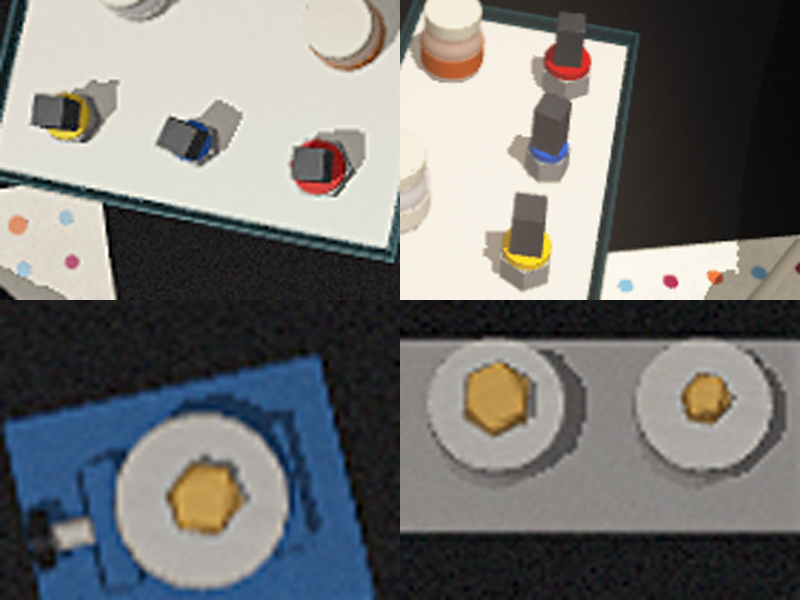

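```bash
cat >> h.py <<'E'
def contour(m): return max(cv2.findContours(m,cv2.RETR_EXTERNAL,cv2.CHAIN_APPROX_NONE)[0],key=cv2.contourArea)[:,0]
def boxm(m,b):
    k=np.zeros_like(m);x,y,w,h=b;k[y:y+h,x:x+w]=m[y:y+h,x:x+w];return k
def hsv(d): return cv2.cvtColor(d['color'],cv2.COLOR_RGB2HSV)
E
python3 - <<'E'
from h import *
dt=cam('top');ds=cam('side')
# flange
for n,d,b in(('top',dt,(338,278,50,50)),('side',ds,(350,205,50,45))):
    h=hsv(d); m=boxm(cv2.inRange(h,(0,0,90),(180,70,255))|cv2.inRange(h,(8,110,60),(30,255,255)),b)
    if n=='top':
        c=contour(m); c=cv2.convexHull(c)[:,0]; p=np.array([onz(d,*q,.065)[:2] for q in c],np.float32)
        print(n,'flange',cv2.minEnclosingCircle(p),cv2.fitEllipse(p))
    br=boxm(cv2.inRange(h,(8,110,60),(30,255,255)),b);c=contour(br); M=cv2.moments(c); print(n,'brass px',M['m10']/M['m00'],M['m01']/M['m00'],cv2.boundingRect(c))
    if n=='top':
        p=np.array([onz(d,*q,.081)[:2] for q in c]); ctr=p.mean(0); q=p-ctr
        a=np.degrees(np.arctan2(q[:,1],q[:,0]));r=np.hypot(q[:,0],q[:,1])*1e3
        F=np.sum(r*np.exp(1j*np.radians(6*a)));print('corner yaw mod60',np.degrees(np.angle(F))/6)
        for z in (.065,.079,.084): print(z,onz(d,M['m10']/M['m00'],M['m01']/M['m00'],z)[:2])
g=cv2.cvtColor(dt['color'],cv2.COLOR_RGB2GRAY)
print(g[284:308,108:138])
E
```

```text
top flange ((0.4994352161884308, -0.17516055703163147), 0.034001629799604416) ((0.49931323528289795, -0.17561295628547668), (0.06547193974256516, 0.06748458743095398), 74.5035629272461)
top brass px 361.44607843137254 300.3382352941176 (355, 295, 14, 12)
corner yaw mod60 26.004739178454088
0.065 [ 0.50004339 -0.17693423]
0.079 [ 0.49899439 -0.17566589]
0.084 [ 0.49861975 -0.17521292]
side brass px 373.1479500891265 219.602495543672 (368, 214, 11, 12)
[[219 221 220 223 220 218 220 221 220 220 220 222 222 220 221 221 222 223
  224 227 225 227 184 135 139 140 135 133 135 137]
 [220 222 220 219 220 221 222 220 221 223 220 223 221 223 224 224 224 227
  211 214 218 192 137 141 147 145 146 145 143 142]
 [220 220 220 221 228 229 229 227 226 226 225 222 225 218 214 215 226 203
  135 136 140 141 146 148 145 146 147 145 146 145]
 [220 220 223 228 202 194 196 199 205 212 221 207 200 177 156 164 192 124
  135 137 138 140 144 148 150 149 146 148 149 148]
 [219 221 225 235 119  91  94 101 122 146 166 147 114 115 107 103 120 128
  121 115 106  98 101 131 140 150 148 147 148 146]
 [219 222 228 217  7
[... 1655 characters left out ...]
201 202 201 205 205 210
  175 118 152  93  68  75 106 189 227 227 222 224]
 [222 223 222 222 222 223 222 222 223 221 204 172 136 157 181 177 141 150
  175 175 112  70  64  79 181 227 227 223 222 221]
 [222 223 221 221 221 220 223 221 222 224 227 228 210 191 196 164 178 148
  150 155  56  50 112 207 225 228 224 222 222 223]
 [222 222 222 222 222 221 222 221 222 222 223 225 223 226 227 225 228 225
  226 228 228 230 227 228 228 224 223 221 221 222]
 [222 222 222 222 222 222 222 222 223 222 223 222 224 223 224 223 226 224
  225 227 227 227 227 224 223 222 222 223 222 222]
 [223 221 221 222 221 221 222 221 222 222 221 223 221 222 223 221 221 222
  222 222 221 222 222 222 224 223 223 222 223 222]]
```

Run:
```python
from h import *
dt=cam('top');ds=cam('side')
g=cv2.cvtColor(dt['color'],cv2.COLOR_RGB2GRAY);h=hsv(dt)
for n,b in(('Y',(108,284,16,18)),('B',(150,288,24,20)),('R',(198,302,22,20))):
    m=boxm(cv2.inRange(g,68,118)&cv2.inRange(h[:,:,1],0,70),b)
    m=cv2.morphologyEx(m,cv2.MORPH_OPEN,np.ones((3,3)))
    c=contour(m); M=cv2.moments(c);u,v=M['m10']/M['m00'],M['m01']/M['m00']
    p=np.array([onz(dt,*q,.081)[:2] for q in c],np.float32)
    print(n,'shank top',u,v,onz(dt,u,v,.081)[:2],cv2.minAreaRect(p))
# tray
m=cv2.inRange(h,(0,0,180),(180,60,255));m=boxm(m,(90,215,175,135));c=cv2.convexHull(contour(cv2.morphologyEx(m,cv2.MORPH_CLOSE,np.ones((25,25)))))[:,0]
p=np.array([onz(dt,*q,.005)[:2] for q in c],np.float32);r=cv2.minAreaRect(p);print('tray',r)
for nm,d in(('top',dt),('side',ds)):
  hh=hsv(d)
  m=boxm(cv2.inRange(hh,(22,150,100),(35,255,255)),(100,270,40,50) if nm=='top' else (350,395,40,40))
  c=contour(m); print(nm,'yellow bb',cv2.boundingRect(c)); 
I=ds['color'][385:435,345:392][:,:,::-1];J=dt['color'][280:310,102:142][:,:,::-1]
cv2.imwrite('pics/y.png',np.hstack([cv2.resize(I,(400,500),interpolation=2),cv2.resize(J,(400,500)[:1]+(300,),interpolation=2) if 0 else cv2.copyMakeBorder(cv2.resize(J,(400,300),interpolation=2),0,200,0,0,0)]))
# nut from side: hypothesised axis projected
for P in((.4993,-.1756),):
  for z in(.065,.079,.084): print('side proj nut',z,proj(ds,(*P,z)))
hh=hsv(ds);m=boxm(cv2.inRange(hh,(8,110,60),(30,255,255)),(350,205,50,45))
for v in range(214,226): u=np.nonzero(m[v])[0]; print(v,u.min(),u.max(),end='; ')
```

```text
Y shank top 116.19186046511628 293.2984496124031 [0.4963238  0.34183407] ((0.49696123600006104, 0.34213340282440186), (0.021224085241556168, 0.022051678970456123), 2.433105230331421)
B shank top 161.42967244701347 302.2986512524085 [0.48137169 0.24238874] ((0.48096373677253723, 0.2422267198562622), (0.022774044424295425, 0.02130935899913311), 71.12907409667969)
R shank top 207.29347826086956 312.10869565217394 [0.46464836 0.14416514] ((0.4648646414279938, 0.14471524953842163), (0.02078007534146309, 0.021045910194516182), 2.1319401264190674)
tray ((0.4935433864593506, 0.2464248538017273), (0.3306565582752228, 0.2757970094680786), 80.93753051757812)
top yellow bb (117, 288, 14, 16)
side yellow bb (358, 407, 21, 17)
side proj nut 0.065 (np.float64(371.87094505268885), np.float64(223.50779070343546))
side proj nut 0.079 (np.float64(372.21411712243497), np.float64(218.68029998884143))
side proj nut 0.084 (np.float64(372.3376680657145), np.float64(216.94027972858797))
214 371 375; 215 369 377; 216 369 378; 217 369 378; 218 369 378; 219 369 378; 220 368 378; 221 368 378; 222 368 377; 223 368 377; 224 369 377; 225 371 377;
```

View pics/y.png

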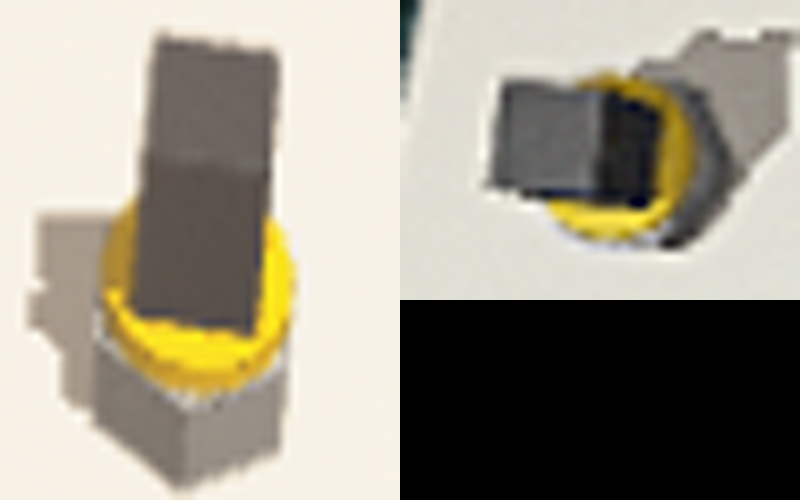

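Run:
```python
from h import *
dt=cam('top');ds=cam('side')
def ang(d,a,b,z):
    A,B=onz(d,*a,z),onz(d,*b,z); return np.degrees(np.arctan2(*(B-A)[1::-1])).round(1),(np.linalg.norm(B-A)*1e3).round(1)
q=[(111.8,287.5),(122,288.3),(121.2,299),(110.5,298.3)]
for i in range(4): print('shank top edge',ang(dt,q[i],q[(i+1)%4],.081))
s=lambda x,y:(344.5+x/8.51,384.5+y/10)
print('side shank top (far)',ang(ds,s(158,35),s(278,50),.081),'near',ang(ds,s(143,160),s(268,168),.081),'bottom',ang(ds,s(133,318),s(250,332),.037))
print('left edge',ang(ds,s(158,35),s(143,160),.081),ang(ds,s(278,50),s(268,168),.081))
print('hex L',ang(ds,s(95,420),s(182,490),.005),'R',ang(ds,s(182,490),s(283,455),.005))
C=np.mean([onz(ds,*s(*p),.081) for p in((158,35),(278,50),(143,160),(268,168))],0);print('side centre',C)
print('top centre',np.mean([onz(dt,*p,.081) for p in q],0))
# blue/red side shank tops not needed; nut in side
print('nut side',onz(ds,373.2,219.6,.0765))
```

```text
shank top edge (np.float64(-92.0), np.float64(22.6))
shank top edge (np.float64(179.6), np.float64(22.7))
shank top edge (np.float64(88.9), np.float64(23.7))
shank top edge (np.float64(-2.9), np.float64(23.0))
side shank top (far) (np.float64(178.4), np.float64(22.4)) near (np.float64(-177.9), np.float64(22.8)) bottom (np.float64(179.1), np.float64(22.1))
left edge (np.float64(85.5), np.float64(24.2)) (np.float64(86.1), np.float64(22.7))
hex L (np.float64(146.7), np.float64(20.7)) R (np.float64(-156.2), np.float64(21.0))
side centre [0.49415273 0.34083768 0.081     ]
top centre [0.49639823 0.34146426 0.081     ]
nut side [ 0.49676577 -0.175623    0.0765    ]
```

Call:
{"op": "drive_tool", "data": {"motion": [[0,0,-0.05,-0.04,-0.019,0.01,0],[0,0,-0.1,-0.09,-0.042,0.02,0],[0,0,-0.15,-0.14,-0.065,0.03,0],[0,0,-0.2,-0.19,-0.088,0.04,0],[0,0,-0.25,-0.24,-0.112,0.05,0],[0,0,-0.28,-0.29,-0.135,0.06,0],[0,0,-0.297,-0.33,-0.154,0.07,0],[0,0,-0.297,-0.36,-0.168,0.08,0],[0,0,-0.297,-0.36,-0.168,0.08,0],[0,0,-0.297,-0.36,-0.168,0.08,0]]}}

```text
clock: 1.75
eef_pos: [0.4952, 0.3418, 0.1516]
orientation: [0.014, 1.0, 0.0, -0.0]
wrist_force: [-0.6, -0.2, -0.5]
opening: 1.006
```

```bash
cat >> h.py <<'E'
def state():
    from scipy.spatial.transform import Rotation as R
    o=manip.get_obs();M=R.from_quat(o['orientation']).as_matrix()
    print('t',round(o['clock'],2),'p',o['eef_pos'].round(4),'jawyaw',np.degrees(np.arctan2(M[1,1],M[0,1])).round(2),'op',round(o['opening'],3),'F',o['wrist_force'].round(2),'T',o['ft_torque'].round(2),'z',M[:,2].round(4))
    return o,M
def to(x,y,z):
    o,M=state(); print('tool shift',(M.T@(np.array([x,y,z])-o['eef_pos'])).round(4))
E
python3 -c "
from h import *
to(.4953,.3412,.041);print(manip.get_obs()['joint_positions'])
cam('top','top1.png');cam('side','side1.png')
T=cv2.imread('pics/top1.png')[240:360,60:260];S=cv2.imread('pics/side1.png')[270:450,290:490]
cv2.imwrite('pics/c1.png',np.hstack([cv2.resize(T,(400,240)),cv2.resize(S[:120*1+60],(400,360))[:240*1] if 0 else cv2.resize(S,(267,240))]))
"
```

```text
t 1.75 p [0.4952 0.3418 0.1516] jawyaw 88.34 op 1.006 F [-0.56 -0.2  -0.48] T [-0.04 -0.05 -0.02] z [-1.e-04  4.e-04 -1.e+00]
tool shift [-0.0002 -0.0006  0.1106]
[ 5.14710204e-01  8.07582991e-02  1.83472436e+00  4.40840246e-04
  1.22598036e+00 -1.02730880e+00]
```

View pics/c1.png

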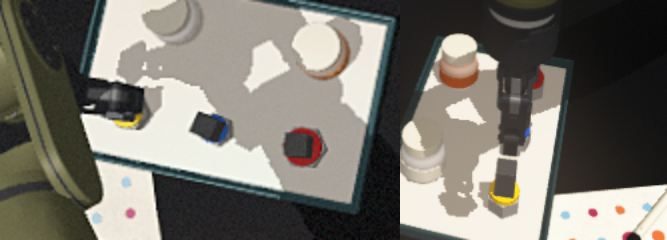

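Call:
{"op": "drive_tool", "data": {"motion": [[0,0,0,0,-0.0005,0.03,0],[0,0,0,0,-0.0005,0.06,0],[0,0,0,0,-0.0005,0.085,0],[0,0,0,0,-0.0005,0.1,0],[0,0,0,0,-0.0005,0.108,0],[0,0,0,0,-0.0005,0.11,0],[0,0,0,0,-0.0005,0.11,0],[0,0,0,0,-0.0005,0.11,0.5],[0,0,0,0,-0.0005,0.11,1],[0,0,0,0,-0.0005,0.11,1]], "squeeze": 50}}

```text
clock: 3.1
eef_pos: [0.4955, 0.3409, 0.0416]
orientation: [0.014, 1.0, 0.0, 0.0]
wrist_force: [-0.5, 0.2, 0.3]
opening: 0.38
```

Call:
{"op": "drive_tool", "data": {"motion": [[0,0,0,0,0,0,1],[0,0,0,0,0,0,1],[0,0,0,0,0,0,1],[0,0,0,0,0,0,1]]}}

```text
clock: 3.6
eef_pos: [0.4956, 0.341, 0.0416]
orientation: [0.014, 1.0, 0.0, 0.0]
wrist_force: [1.0, -0.5, 2.3]
opening: 0.277
```

```bash
python3 -c "
from h import *
to(.498,-.1756,.17)"
```

```text
t 3.6 p [0.4956 0.341  0.0416] jawyaw 88.35 op 0.277 F [ 0.98 -0.47  2.32] T [-0.08 -0.02 -0.01] z [ 6.e-04  2.e-04 -1.e+00]
tool shift [-0.0173 -0.5163 -0.1285]
```

Call:
{"op": "drive_tool", "data": {"motion": [[0,0,0,0,0,-0.03,1],[0,0,0,0,0,-0.08,1],[0,0,0,0,-0.01,-0.12,1],[0,0,0,0,-0.05,-0.13,1],[0,0,0.01,-0.003,-0.1,-0.13,1],[0,0,0.02,-0.005,-0.15,-0.13,1],[0,0,0.03,-0.008,-0.205,-0.13,1],[0,0,0.04,-0.01,-0.26,-0.13,1],[0,0,0.04,-0.012,-0.31,-0.13,1],[0,0,0.04,-0.013,-0.36,-0.13,1]]}}

```text
clock: 4.85
eef_pos: [0.4968, -0.0208, 0.17]
orientation: [0.034, 0.999, 0.0, -0.001]
wrist_force: [0.6, -0.3, -2.5]
opening: 0.279
```

```bash
python3 -c "
from h import *
to(.498,-.1756,.145)"
```

```text
t 4.85 p [ 0.4968 -0.0208  0.17  ] jawyaw 86.06 op 0.279 F [ 0.63 -0.34 -2.48] T [-0.01 -0.05 -0.03] z [-1.9e-03  5.0e-04 -1.0e+00]
tool shift [-0.0119 -0.1544  0.0249]
```

Call:
{"op": "drive_tool", "data": {"motion": [[0,0,0,-0.004,-0.05,0,1],[0,0,0,-0.008,-0.1,0.01,1],[0,0,0,-0.01,-0.135,0.02,1],[0,0,0,-0.012,-0.15,0.025,1],[0,0,0,-0.012,-0.1545,0.025,1],[0,0,0,-0.012,-0.1545,0.025,1],[0,0,0,-0.012,-0.1545,0.025,1]]}}

```text
clock: 5.72
eef_pos: [0.4996, -0.1733, 0.1467]
orientation: [0.034, 0.999, 0.0, 0.0]
wrist_force: [-0.2, 0.3, -2.6]
opening: 0.274
```

```bash
python3 -c "
from h import *
to(.498,-.1756,.1016)
dt=cam('top','top2.png');ds=cam('side','side2.png')
for n,d in(('top',dt),('side',ds)):
    print(n,'tcp-36mm',proj(d,(.498,-.1756,.109)),'collar',proj(d,(.498,-.1756,.137)),'nut',proj(d,(.498,-.1756,.065)))
T=cv2.imread('pics/top2.png')[260:340,310:410];S=cv2.imread('pics/side2.png')[170:260,325:425]
cv2.imwrite('pics/c2.png',np.hstack([cv2.resize(T,(400,320),interpolation=2),cv2.resize(S,(400,360),interpolation=2)[40:]]))
"
```

```text
t 5.72 p [ 0.4996 -0.1733  0.1467] jawyaw 86.14 op 0.274 F [-0.24  0.32 -2.6 ] T [-0.05 -0.02  0.01] z [ 5.e-04  1.e-04 -1.e+00]
tool shift [ 0.0015 -0.0024  0.0451]
top tcp-36mm (np.float64(362.7543343937631), np.float64(299.7560146533004)) collar (np.float64(364.0728028912799), np.float64(298.7212757281392)) nut (np.float64(360.79924161261295), np.float64(301.2898374878542))
side tcp-36mm (np.float64(373.50923122313975), np.float64(208.1412900204351)) collar (np.float64(374.2336863966388), np.float64(197.99346546282078)) nut (np.float64(372.4051361690438), np.float64(223.53771058938523))
```

View pics/c2.png

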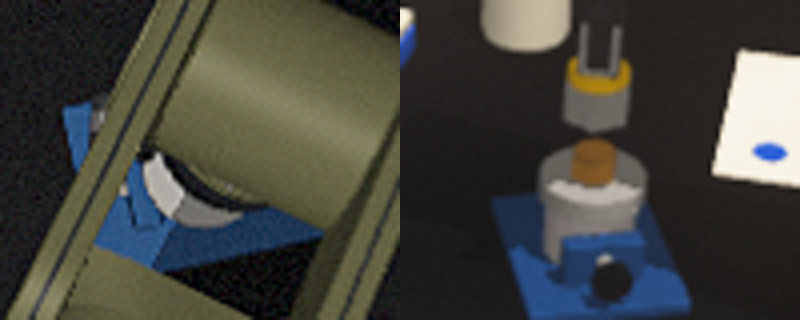

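Call:
{"op": "drive_tool", "data": {"motion": [[0,0,0,0.0013,-0.0022,0.004,1],[0,0,0,0.0013,-0.0022,0.01,1],[0,0,0,0.0013,-0.0022,0.016,1],[0,0,0,0.0013,-0.0022,0.021,1],[0,0,0,0.0013,-0.0022,0.024,1],[0,0,0,0.0013,-0.0022,0.027,1],[0,0,0,0.0013,-0.0022,0.029,1],[0,0,0,0.0013,-0.0022,0.031,1],[0,0,0,0.0013,-0.0022,0.031,1]]}}

```text
clock: 6.95
eef_pos: [0.4979, -0.1765, 0.1153]
orientation: [0.034, 0.999, -0.0, 0.0]
wrist_force: [0.8, -1.7, -2.2]
opening: 0.275
```

```bash
python3 -c "
from h import *
to(.4982,-.1756,.1016)"
```

```text
t 6.95 p [ 0.4979 -0.1765  0.1153] jawyaw 86.06 op 0.275 F [ 0.81 -1.69 -2.17] T [-0.05 -0.06  0.01] z [ 2.e-04 -2.e-04 -1.e+00]
tool shift [-0.0002  0.0009  0.0137]
```

Call:
{"op": "drive_tool", "data": {"motion": [[0,0,0,0,0.0007,0.002,1],[0,0,0,0,0.0007,0.004,1],[0,0,0,0,0.0007,0.006,1],[0,0,0,0,0.0007,0.008,1],[0,0,0,0,0.0007,0.01,1],[0,0,0,0,0.0007,0.0115,1],[0,0,0,0,0.0007,0.0125,1],[0,0,0,0,0.0007,0.0125,1]]}}

```text
clock: 7.95
eef_pos: [0.4984, -0.1762, 0.1031]
orientation: [0.034, 0.999, -0.001, 0.001]
wrist_force: [2.8, -4.8, -0.4]
opening: 0.271
```

```bash
python3 -c "
from h import *
to(.4982,-.1756,.1016)"
```

```text
t 7.95 p [ 0.4984 -0.1762  0.1031] jawyaw 86.06 op 0.271 F [ 2.77 -4.85 -0.36] T [-1.   -0.47 -0.01] z [ 0.0012 -0.0011 -1.    ]
tool shift [0.0002 0.0006 0.0015]
```

Call:
{"op": "drive_tool", "data": {"motion": [[0,0,0,-0.0005,-0.001,0,1],[0,0,0,-0.0005,-0.001,0.0008,1],[0,0,0,-0.0005,-0.001,0.0016,1],[0,0,0,-0.0005,-0.001,0.0022,1],[0,0,0,-0.0005,-0.001,0.0026,1],[0,0,0,-0.0005,-0.001,0.0026,1]]}}

```text
clock: 8.7
eef_pos: [0.4982, -0.1765, 0.1016]
orientation: [0.034, 0.999, 0.0, -0.001]
wrist_force: [-2.9, -0.4, 8.2]
opening: 0.273
```

```bash
python3 -c "
from h import *
to(.4984,-.1762,.1016)"
```

```text
t 8.7 p [ 0.4982 -0.1765  0.1016] jawyaw 86.06 op 0.273 F [-2.91 -0.35  8.22] T [-0.03  0.61  0.04] z [-1.e-03  6.e-04 -1.e+00]
tool shift [-0.0002  0.0003  0.    ]
```

Call:
{"op": "drive_tool", "data": {"motion": [[0,0,0.05,0.0003,0,0,1],[0,0,0.1,0.0003,0,0,1],[0,0,0.14,0.0003,0,0,1],[0,0,0.17,0.0003,0,0,1],[0,0,0.19,0.0003,0,0,1],[0,0,0.19,0.0003,0,0,1]]}}

```text
clock: 9.45
eef_pos: [0.4987, -0.1768, 0.1016]
orientation: [0.129, 0.992, -0.0, 0.001]
wrist_force: [0.1, -0.7, 5.1]
opening: 0.27
```

```bash
python3 -c "
from h import *
state()"
```

```text
t 9.45 p [ 0.4987 -0.1768  0.1016] jawyaw 75.17 op 0.27 F [ 0.07 -0.74  5.07] T [-0.25  0.02 -0.04] z [ 1.3e-03 -2.0e-04 -1.0e+00]
```

Call:
{"op": "drive_tool", "data": {"motion": [[0,0,0.04,0,0,0,1],[0,0,0.08,0,0,0,1],[0,0,0.1,0,0,0,1],[0,0,0.1,0,0,0,1]]}}

```text
clock: 9.95
eef_pos: [0.4987, -0.177, 0.1016]
orientation: [0.178, 0.984, -0.0, 0.001]
wrist_force: [-0.3, -2.0, 5.3]
opening: 0.274
```

```bash
python3 -c "
from h import *
state()"
```

```text
t 9.95 p [ 0.4987 -0.177   0.1016] jawyaw 69.53 op 0.274 F [-0.29 -2.02  5.26] T [-0.36  0.09  0.39] z [ 0.0013 -0.0011 -1.    ]
```

Call:
{"op": "drive_tool", "data": {"motion": [[0,0,-0.05,0,0,0,1],[0,0,-0.1,0,-0.0003,0,1],[0,0,-0.15,0,-0.0003,0.0003,1],[0,0,-0.16,0,-0.0003,0.0003,1],[0,0,-0.16,0,-0.0003,0.0003,1],[0,0,-0.16,0,-0.0003,0.0003,1]]}}

```text
clock: 10.7
eef_pos: [0.4987, -0.1768, 0.1016]
orientation: [0.099, 0.995, 0.0, 0.001]
wrist_force: [-0.1, -0.3, 6.3]
opening: 0.277
```

```bash
python3 -c "
from h import *
state();cam('top','top3.png');cam('side','side3.png')
T=cv2.imread('pics/side3.png')[290:450,330:450];S=cv2.imread('pics/side3.png')[170:260,325:425]
cv2.imwrite('pics/c3.png',np.hstack([cv2.resize(T,(300,400),interpolation=2),cv2.resize(S,(444,400),interpolation=2)]))
state()"
```

```text
t 10.7 p [ 0.4987 -0.1768  0.1016] jawyaw 78.61 op 0.277 F [-0.08 -0.35  6.26] T [-0.03  0.08 -0.07] z [ 1.5e-03  3.0e-04 -1.0e+00]
t 10.8 p [ 0.4988 -0.1769  0.1016] jawyaw 78.61 op 0.275 F [0.43 0.02 6.99] T [-0.09  0.11  0.01] z [ 1.6e-03  2.0e-04 -1.0e+00]
```

View pics/c3.png

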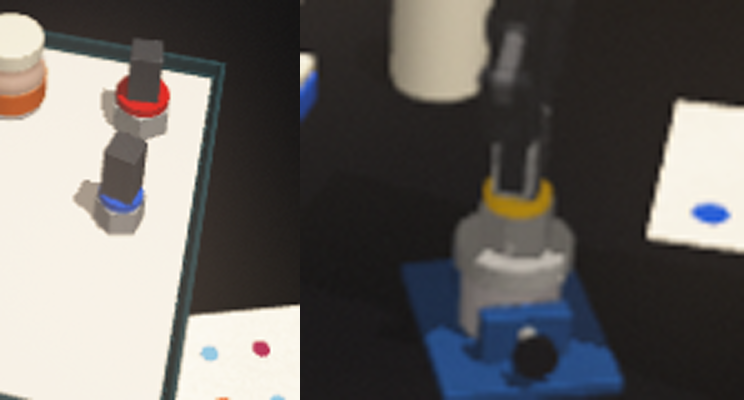

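The yellow socket stands centred and upright on the flange at about (519, 230) in the crop, and no brass shows. Red and blue stand untouched on the tray, at (142, 90) and (122, 190) in the crop.

```bash
python3 -c "
from h import *
manip.sign_off();state()"
```

```text
the job is handed in; nothing more can be done
the job is handed in; nothing more can be done
```

The yellow (27 mm) socket is fully seated on the nut in the blue holder. I handed the job in with the gripper still closed on its shank.

- **Choosing the socket:** I measured the nuts in the top view instead of trying all three sockets. The holder's nut came out at about 24.8 mm, and the two rack nuts at about 21.8 and 30.4 mm. That makes it the 25 mm nut, so yellow was the only socket I put on; blue and red were never moved or tried.
- **Seating:** the downward motion stopped on contact at TCP z = 0.1016 m, the height expected with the mouth on the flange. It rested there with 6–7 N of upward force and side forces under 0.5 N. The tool's tilt was about 0.002 rad, and the opening of 0.275 (about 23.4 mm) matches the shank.
- **Turn test:** the socket turned freely for about 11°, then torque rose to 0.39 N m at about 16.5°. That fits the play expected on a 25 mm nut, though that torque is only a light sign of binding. I then turned it back to about mid-play.
- **Last side picture:** yellow sits on the flange with no brass showing, and red and blue stand upright on the tray. The other items weren't measured again, but nothing touched them.
- **Disagreement:** the two cameras differed by about 2 mm in x, the same for the socket and the nut, so it cancelled out. The final position is about 1 mm from my camera estimate of the nut's y, because I adjusted it by feel.

The robot clock was about 10.8 s at the end.

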